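# Pull the noise screen's vent shutter home with the hook pole

## Robot

A 7-joint arm with a two-finger parallel gripper is mounted at the origin on the work surface. World frame = base frame: x ahead of the robot, y to its left, z up, the work surface at z = 0. Lengths are in m, angles in rad, forces in N, time in s.
With the tool pointing down it reaches from about 0.4 to 0.75 m from the base axis. Payload 19.5 kg.
Tool frame: the origin (TCP) lies midway between the tips of the shut fingers; the grasp point (between the pads) lies 19 mm behind it; z points along the fingers, y is the line along which they close (so a half turn about z gives the same grasp; the last joint's range is limited). The gripper opens to 85 mm and grips with 20 to 120 N. Pads are 22 mm wide; open, the fingers measure 114 mm over their backs; the gripper's body (76 mm by 85 mm) begins 54 mm behind the grasp point. The pads swing forward as they close: fully open they stand 13 mm farther back than shut.
Start: joints at [1.072, 0.707, -0.028, 1.485, 0.022, 0.951, -0.075], TCP at [0.254, -0.516, 0.196] pointing down, gripper open.
Joint ranges: [-2.71, 2.71], [-0.32, 2.16], [-1.57, 1.52], [0, 2.45], [-1.46, 4.6], [0, 2.02], [-2.83, 2.83]. Speed limits (rad/s): [1.89, 1.89, 2.57, 2.57, 3.01, 3.01, 3.01].

## Interface

Orientations are given as [roll, pitch, yaw] about the fixed x, y, z axes, in that order (R = Rz(yaw) Ry(pitch) Rx(roll)).
In Python, from rig import r gives the robot as it stands.
- The arm moves only by the shell command python3 -m jog 'ROWS' [OPENING] [FORCE]. ROWS is JSON, a list of rows, each a list of 4 numbers: the shift along the world's x, y, z in mm, then the turn about the world's z in degrees. In form: [[tx, ty, tz, twist], ...]. A call has 1 to 20 rows; each row shifts and turns the commanded pose from where the row before left it; what a row does not reach is not made up. A row lasts 1/12 s, in which the tool goes at most 41.7 mm and 7.16 degrees, less where a joint would pass 70% of its speed; a pose out of reach is approached as far as the arm can. A call is refused whole if a number of a shift passes 41.7 or a number of a turn 7.16, either way. A call with a gripper value outside its range is refused whole. OPENING is the gripper command: -1 is shut, 1 is fully open, values between are in proportion, set as the call begins (- or left out, the last holds). The fingers move at their own pace and stop on an object; FORCE is the grip in N (left out, the last holds). Time passes only in rows, so rows that do not move let the fingers close. It gives the time, the measured TCP pose, the force, the opening and the grip force at its end, in the units of the state.
- r.get_obs(): the state, without advancing time (a new reading comes with each control period).
- r.snapshot(name): name is "scene" or "top" or "wrist"; returns a dict with "img" (400x640x3 uint8, red, green, blue), "depth" (400x640 float32, m along the optical axis (not along the pixel's ray), 0 where there is no reading), "camera_matrix" (3x3 intrinsics, pixels), "dist" ([k1, k2, p1, p2, k3] as OpenCV has them; the pictures are not rectified), "rvec" (rotation vector, rad) and "tvec" (3), from world to camera coordinates, as OpenCV has them. Camera axes: x right, y down, z forward; pixel columns grow to the right and rows downward; lengths in m; the calibration is good to about 2 mm. A picture is of the moment at which its call begins.
- r.job_done(): hands the job in; it is judged then, once.
The state is a dict: "time": time; "joint_positions": joint angles; "qvel": joint speeds; "tau": joint torques, N m; "tcp_pos": TCP position; "orientation": TCP orientation; "force": force on the tool from outside, world axes, zero at the start; "torque": the same for the moment, N m; "finger_gap": finger opening in m; "grip_force": force on a finger pad.
Only numpy, scipy, OpenCV 4.12 (cv2) and the standard library are available. Lean on these libraries where they do the work, as an engineer would, in place of code of your own. Each camera call takes 0.05 s, during which the arm holds its last target. There are 200 camera calls.

## Task

Take the hook pole from its rest, hook it into the yellow ring eye of the open vent shutter behind the tumbler and draw the shutter shut, pulling gently, until it has snapped home in its roller catch; then unhook the pole and lay it back in both forks of its rest the way it lay. Touch the shutter with the pole only, and leave the tumbler's switch and the jar, crock, pebble and sieve as they are.

Things in the scene. Friction and masses are not known exactly. Their poses are not given: they have to be found in the camera images.
- grip (a point): Grip point of the hook pole, at mid-width and mid-height of its orange handle (24 mm wide, 22 mm high). Axes: x along the pole towards the hook, z up. The handle reaches from x = -110 to +60 mm; an aluminium rod of 10 mm diameter goes on to x = 262 mm, where the steel hook (8 mm bar) turns down. The pole weighs 0.2 kg, its centre of mass is about 30 mm ahead of this point. It starts in its rest, handle top up, its axis 90 mm above the shelf.
- hook (a point): Lowest point of the pole's hook: 277 mm ahead of the grip point and 40 mm below the pole's axis (same axes as the grip point). The hook leaves the rod at x = 262 mm, bows forward to x = 285 mm (outer side, 14 mm below the axis) and its point leans back 10 degrees to x = 277 mm.
- rest: Fixed wooden rest of the pole. Origin on the shelf under the grip point of a pole that lies in it properly, x axis along the pole towards its hook, z up. Two open-topped forks 14 mm thick: one under the handle at x = -80 mm (29 mm wide at the bottom, 79 mm above the shelf), one under the rod at x = 190 mm (16 mm wide at the bottom, 85 mm above the shelf); both flare out to the top, which is 27 mm higher. The hook hangs free beyond the front fork, 50 mm above the shelf.
- screen: Fixed noise screen, a green steel sheet 460 mm wide (x), 20 mm thick (y) and 365 mm high, behind the tumbler. Origin at the centre of its underside; y axis points out of its front to the tumbler. Opening from x = -95 to +95 mm and z = 120 to 335 mm, closed by the shutter.
- shutter (a joint): Angle (rad) of the white side-hung shutter (172 x 205 mm, 0.55 kg) in that opening. It turns about an upright hinge and opens away from the tumbler, to the screen's -y; 0 is level with the sheet, it starts at 0.6 to 1.2 and stays where it is left (hinge friction about 1 N at the eye). Home in the catch it reads somewhere between -0.06 and +0.06: how far it goes is set by hand at the catch, up to 9 mm either way, and differs every time.
- hinge (a point): Point on the shutter's hinge axis (upright, through x = -92, y = -4 mm of the screen) at the height of the eye, 235 mm above the shelf.
- eye (a point): Centre of the yellow ring eye on the shutter's front, 235 mm above the shelf. The ring lies level (its hole is vertical): 28 mm inside, 40 mm outside diameter, 6 mm bar. In the shutter's own axes, with the shutter at 0 the same as the screen's, it lies 150 mm from the hinge in x and 45 mm in front of it in y. The eye and hinge are light: more than 20 N between pole and shutter bends them.
- catch: Steel plate of the roller catch, beside the opening. A sprung roller resists the last 12 mm of the shutter's travel with up to about 9 N of pull at the eye; 3 mm before home it gives way and drives the shutter on to a hard rubber buffer (collider buffer_c0), holding it there with 3 to 5 N. Roller and buffer share a bracket in slots, set up to 9 mm nearer or farther; the plate does not show it.
- tumbler: Fixed twin-barrel tumbler, blue with two black barrels end to end, 390 mm long (x), 170 mm wide (y), 170 mm high with its switch; origin at the centre of its underside. It stands in front of the screen, its axes parallel to the screen's.
- switch (a joint): Angle (rad) of the toggle switch on the tumbler's motor box; 0 is off, 1 on. It is off and stays off.
- jar: Red plastic grit jar, 76 mm diameter, 110 mm high; origin at the centre of its underside.
- crock: Lidded stoneware crock, 112 mm diameter, 120 mm high; origin at the centre of its underside.
- sieve: Zinc sieve frame, a ring of 100 mm diameter, 40 mm high; origin at the centre of its underside.
- pebble: Flat granite pebble, 72 mm across, 24 mm high; origin at the centre of its underside.

How it is judged:
On the way, in this order (a step that is already met when the one before it is completed fails the run):
1. the hook is in the ring eye, its point through the ring, with the shutter still open (horizontal distance between hook and eye below 0.022 m and z of hook in the frame of eye below -0.008 m and value of joint shutter above 0.3 rad), for 0.1 s.
2. the shutter is home in its catch, on the buffer, with the hook still in the eye (contact force between shutter and buffer_c0 above 1.5 N and value of joint shutter below 0.075 rad and horizontal distance between hook and eye below 0.022 m and z of hook in the frame of eye below -0.004 m), for 0.2 s.
At the end, for the whole second after the job is handed in: The shutter is held home in its roller catch, pressed on the rubber buffer; the pole lies still in both forks of its rest, its grip point within 30 mm of where it belongs, the hook end over the front fork and the hook hanging down; the switch is still off (contact force between shutter and buffer_c0 above 1.5 N and value of joint shutter below 0.075 rad and horizontal distance between grip and rest below 0.03 m and z of grip in the frame of rest between 0.084 and 0.096 m and x of hook in the frame of rest above 0.23 m and angle between the x axis of grip and the x axis of rest, either way round below 0.06 rad and angle between grip's own z axis and vertical below 0.15 rad and linear speed of pole below 0.02 m/s and value of joint switch below 0.3 rad); the robot touches nothing.
It fails at once if the pole loads the shutter with more than 20 N (contact force between pole and shutter above 20 N).
It fails at once if the fingers or the arm touch the shutter (contact force between any of the fingers, the arm and shutter above 0.5 N).
It fails at once if the tumbler's switch is moved (value of joint switch above 0.3 rad).
It fails at once if jar, crock, sieve or pebble is shifted by more than 15 mm (distance of any of jar, crock, sieve, pebble from where it was at the start of the episode above 0.015 m).
It also fails if it takes over 61 s, if anything falls off the work surface, if the arm or the gripper's body presses on something with over 40 N, if the wrist force passes 120 N, or if a joint passes its speed limit or range.

## Working session

There is one attempt and no reset: what is moved stays moved. The work goes in short steps, Python scripts to look and compute and a shell command to move; the robot and the scene stay as the last step left them, time stands still between calls to the robot, and variables do not carry over. Pictures are saved under pics/ and viewed, at most 10 in all, crops included, and the job is handed in when it is done.

```bash
mkdir -p pics; ls
cat > h.py <<'E'
import numpy as np, cv2
from rig import r
def snap(n):
    s=r.snapshot(n); return s
def world(s,uv,z=None):
    """pixel(s)->world; z=None uses depth, else ray to plane z"""
    uv=np.atleast_2d(np.array(uv,float)); R=cv2.Rodrigues(np.array(s['rvec'],float))[0]; t=np.array(s['tvec'],float).ravel()
    n=cv2.undistortPoints(uv[:,None],np.array(s['camera_matrix'],float),np.array(s['dist'],float))[:,0]
    d=np.c_[n,np.ones(len(n))]; c=-R.T@t
    if z is None:
        k=s['depth'][uv[:,1].astype(int),uv[:,0].astype(int)]
    else: k=(z-c[2])/(d@R)[:,2]
    return c+(d*k[:,None])@R
def cloud(s):
    v,u=np.nonzero(s['depth']>0); return np.c_[u,v],world(s,np.c_[u,v]),s['img'][v,u]
def save(s,name): cv2.imwrite('pics/'+name,s['img'][:,:,::-1])
E
python3 - <<'E'
from h import *
a=[]
for n in('scene','top'):
    s=snap(n); np.savez('/tmp/'+n,**s); a.append(s['img'])
    R=cv2.Rodrigues(np.array(s['rvec']))[0]; print(n,-R.T@np.array(s['tvec']).ravel(),R[2])
    save(s,n+'.png')
print(r.get_obs())
E
```

```text
pics
scene [0.98060966 0.11559235 0.90107402] [-0.54373048 -0.09038373 -0.83437878]
top [0.33379037 0.03184956 1.07420425] [ 0.18475997 -0.00138747 -0.9827827 ]
{'time': 0.1, 'joint_positions': array([ 1.07228982,  0.70699917, -0.02760008,  1.48496871,  0.02201817,
        0.95093465, -0.0754905 ]), 'qvel': array([-0.0005933 , -0.00156554, -0.00062349,  0.00048652,  0.00104291,
       -0.00028907, -0.00173409]), 'tau': array([ 1.59847128e-03, -8.84292054e+01,  1.23657379e+00, -2.36452818e+01,
        1.70291407e-02,  5.06124677e-03,  1.26836244e-04]), 'tcp_pos': array([ 0.25348184, -0.51579036,  0.19529441]), 'orientation': array([-3.14058735e+00,  5.80356405e-05,  4.56813296e-01]), 'force': array([ 0.73819899, -0.24443587,  0.32612991]), 'torque': array([ 0.03440233,  0.00779338, -0.01222865]), 'grip_force': 0.0, 'finger_gap': 0.08554431838539192}
```

View pics/scene.png

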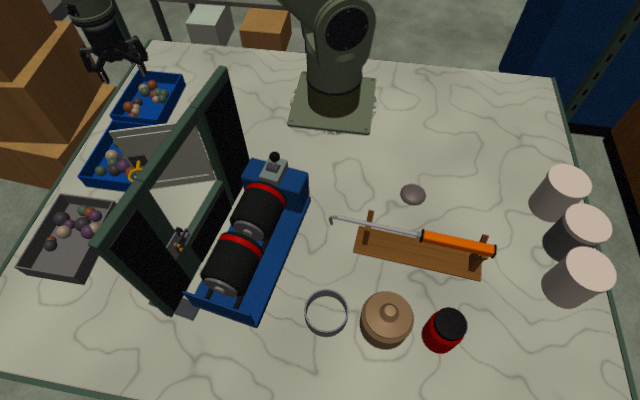

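View pics/top.png

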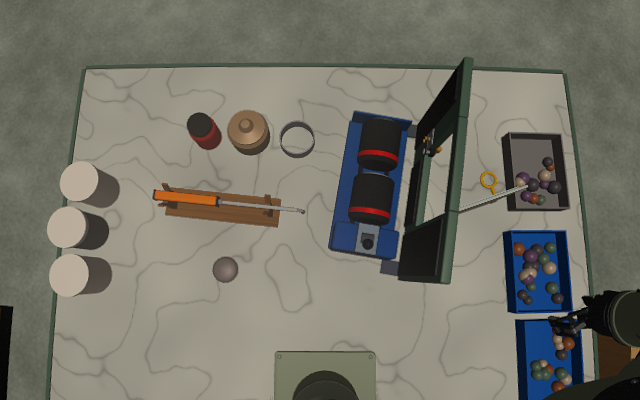

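The scene view shows the pole lying with its hook at about (332,220) and its handle end at (495,252). The yellow eye is near (135,172). In the top view the eye is at (488,181), the hinge near (458,210), and the handle runs (155,196)–(218,201) with the hook at (303,211).

```bash
cat > m.py <<'E'
from h import *
def load(n): return dict(np.load(f'/tmp/{n}.npz'))
def line(p):
    vx,vy,x,y=cv2.fitLine(p[:,:2].astype(np.float32),cv2.DIST_HUBER,0,1e-4,1e-4).ravel(); return np.array([x,y]),np.array([vx,vy])
for n in('scene','top'):
    s=load(n); uv,P,C=cloud(s); C=C.astype(int)
    hsv=cv2.cvtColor(s['img'],cv2.COLOR_RGB2HSV)[uv[:,1],uv[:,0]].astype(int)
    org=(hsv[:,0]<17)&(hsv[:,1]>200)&(hsv[:,2]>120)&(P[:,2]>.08)&(P[:,2]<.115)
    p=P[org]; c,d=line(p); d=d if d[1]<0 else -d
    t=(p[:,:2]-c)@d; print(n,'handle',org.sum(),'ends',c+d*t.min(),c+d*t.max(),'len',np.ptp(t),'yaw',np.degrees(np.arctan2(d[1],d[0])),'z',np.percentile(p[:,2],[50,95]))
    yel=(hsv[:,0]>=17)&(hsv[:,0]<35)&(hsv[:,1]>150)&(hsv[:,2]>110)&(P[:,2]>.2)&(P[:,2]<.26)
    m=np.zeros(s['depth'].shape,np.uint8); m[uv[yel,1],uv[yel,0]]=255
    q=P[yel]; print('yellow',yel.sum(),np.c_[q.min(0),np.median(q,0),q.max(0)].round(3).tolist())
    for cc in cv2.findContours(m,cv2.RETR_EXTERNAL,cv2.CHAIN_APPROX_NONE)[0]:
        if len(cc)>15:
            (cx,cy),rad=cv2.minEnclosingCircle(cc); w=world(s,cc[:,0],.235); print(' eye circ px',cx,cy,rad,world(s,[cx,cy],.235), cv2.minEnclosingCircle(w[:,:2].astype(np.float32)))
    top=(P[:,2]>.358)&(P[:,2]<.372)&(P[:,0]>.2)&(P[:,0]<.9)&(P[:,1]<0)&(P[:,1]>-.45)
    p=P[top]
    if len(p)>20:
        rc=cv2.minAreaRect(p[:,:2].astype(np.float32)); c,d=line(p); print('screen',len(p),rc,np.degrees(np.arctan2(d[1],d[0]))); 
        t=(p[:,:2]-c)@d; print(c+d*t.min(),c+d*t.max(),np.ptp(t))
    sh=(hsv[:,1]<60)&(hsv[:,2]>90)&(P[:,2]>.15)&(P[:,2]<.335)&(P[:,1]<-.2)&(P[:,0]>.2)&(P[:,1]>-.5)
    p=P[sh]
    if len(p)>20:
        c,d=line(p);t=(p[:,:2]-c)@d; print('shutter',len(p),c+d*np.percentile(t,1),c+d*np.percentile(t,99),np.degrees(np.arctan2(d[1],d[0])))
    for nm,k in (('rod',(P[:,2]>.075)&(P[:,2]<.11)&(P[:,0]>.3)&(P[:,0]<.65)&(P[:,1]>0.06)&(P[:,1]<.2)&(hsv[:,1]<60)),):
        p=P[k]; print(nm,k.sum(),np.c_[p.min(0),p.max(0)].round(3).tolist() if k.sum() else '')
E
python3 m.py
```

```text
scene handle 607 ends [0.53316491 0.44361868] [0.51828853 0.28365879] len 0.1606501558289173 yaw -95.31326 z [0.09966249 0.10196113]
yellow 80 [[0.505, 0.528, 0.56], [-0.397, -0.369, -0.355], [0.205, 0.236, 0.239]]
 eye circ px 135.0 171.0 10.770429611206055 [[ 0.53240435 -0.36619274  0.235     ]] ((0.5320847034454346, -0.3674120306968689), 0.027697943150997162)
screen 2302 ((0.5415391325950623, -0.24155287444591522), (0.022812210023403168, 0.46223288774490356), 80.07809448242188) -9.717765
[ 0.31406281 -0.2004906 ] [ 0.76971037 -0.27852128] 0.46228073619772675
shutter 440 [ 0.23472178 -0.45700186] [ 0.72259631 -0.20056183] 27.727629
rod 242 [[0.471, 0.51], [0.06, 0.2], [0.076, 0.108]]
top handle 517 ends [0.53017496 0.44056018] [0.514476   0.28202224] len 0.15931332219951094 yaw -95.65518 z [0.10057583 0.10337801]
yellow 119 [[0.509, 0.536, 0.559], [-0.381, -0.366, -0.343], [0.234, 0.238, 0.243]]
 eye circ px 488.7075500488281 182.91510009765625 11.887073516845703 [[ 0.53449306 -0.36332216  0.235     ]] ((0.5344134569168091, -0.3628162443637848), 0.026780925691127777)
screen 2468 ((0.5426434874534607, -0.24549786746501923), (0.022057486698031425, 0.4593907296657562), 80.18909454345703) -9.744829
[ 0.3164215  -0.20573066] [ 0.76916591 -0.28348431] 0.4593725439949491
shutter 366 [ 0.45851407 -0.25297764] [ 0.50884261 -0.3974142 ] -70.789246
rod 196 [[0.49, 0.51], [0.062, 0.2], [0.087, 0.098]]
```

```bash
python3 -m jog '[[0,0,40,0],[0,0,40,0],[0,0,40,0],[0,0,40,0],[0,0,40,0],[0,0,40,0],[20,34,0,4],[20,34,0,4],[20,34,0,4],[15,36,0,4],[15,36,0,4],[12,36,0,4],[12,36,0,4],[12,36,0,4],[10,36,0,4],[10,36,0,4],[10,36,0,4],[10,36,0,4],[10,36,0,4],[10,36,0,4]]' 1
```

```text
time: 1.77
tcp_pos: [0.4396, -0.0162, 0.4357]
orientation: [-3.141, 0.0, 1.437]
force: [0.9, -0.6, -1.1]
finger_gap: 0.0853
grip_force: 0.0
```

```bash
python3 -m jog '[[8,35,0,0.2],[8,35,-10,0.2],[8,35,-20,0.2],[8,35,-20,0.2],[8,36,-30,0.2],[8,36,-30,0.2],[8,36,-30,0.2],[8,36,-30,0.2],[8,36,-30,0.2],[9,34,-25,0.2],[0,0,0,0],[0,0,0,0],[0,0,0,0]]'
python3 - <<'E'
from h import *
s=snap('wrist');save(s,'w1.png');np.savez('/tmp/wrist',**s); s=snap('top');save(s,'t2.png');o=r.get_obs();print(o['tcp_pos'],o['orientation'],o['joint_positions'])
s=dict(np.load('/tmp/wrist.npz'))
uv,P,C=cloud(s);hsv=cv2.cvtColor(s['img'],cv2.COLOR_RGB2HSV)[uv[:,1],uv[:,0]].astype(int)
k=(hsv[:,0]<17)&(hsv[:,1]>200)&(hsv[:,2]>120)&(P[:,2]>.095)&(P[:,2]<.115)
p=P[k];print(k.sum(),np.c_[p.min(0),np.median(p,0),p.max(0)])
if k.sum(): print(cv2.minAreaRect(p[:,:2].astype(np.float32)))
E
```

```text
time: 2.85
tcp_pos: [0.5155, 0.3121, 0.2302]
orientation: [3.142, 0.0, 1.469]
force: [0.4, -0.3, 0.9]
finger_gap: 0.0854
grip_force: 0.0
[0.51582204 0.31162715 0.2310166 ] [ 3.14043481e+00 -2.95979096e-04  1.46777437e+00] [-0.41735335  0.73390263 -0.38861486  1.31193989  0.28266356  1.1484002
 -0.93377103]
4535 [[0.50383467 0.5235494  0.54184591]
 [0.28258059 0.37210661 0.44441679]
 [0.09507045 0.09975143 0.10262495]]
((0.5229161381721497, 0.3634139597415924), (0.1611786186695099, 0.02388591691851616), 84.32601928710938)
```

View pics/w1.png

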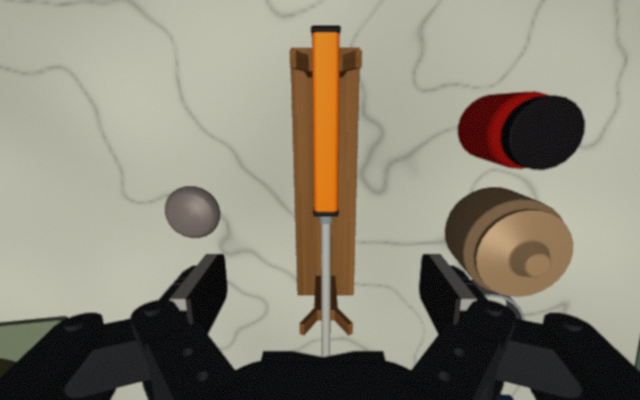

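```bash
python3 -m jog '[[5,27,-20,0.2],[0,0,-30,0],[0,0,-30,0],[0,0,-30,0],[0,0,-30,0],[0,0,-20,0],[0,0,0,0],[0,0,0,0],[0,0,0,0]]' && python3 -m jog '[[0,0,0,0],[0,0,0,0],[0,0,0,0],[0,0,0,0],[0,0,0,0],[0,0,0,0],[0,0,0,0],[0,0,0,0],[0,0,0,0],[0,0,0,0]]' -1 90
```

```text
time: 3.7
tcp_pos: [0.5213, 0.3397, 0.0721]
orientation: [3.14, -0.002, 1.472]
force: [0.2, 0.9, 0.6]
finger_gap: 0.0853
grip_force: 0.0
time: 4.53
tcp_pos: [0.5204, 0.3396, 0.07]
orientation: [-3.141, 0.0, 1.473]
force: [-0.5, -0.1, -0.2]
finger_gap: 0.0003
grip_force: 0.0
```

Run:
```python
from h import *
s=snap('wrist');save(s,'w2.png');np.savez('/tmp/wrist',**s); t=snap('scene');save(t,'s2.png')
a=np.hstack([cv2.resize(s['img'],(400,250)),cv2.resize(t['img'][130:330,300:560],(325,250))]);cv2.imwrite('pics/c.png',a[:,:,::-1]);print(r.get_obs())
```

```text
{'time': 4.6333, 'joint_positions': array([-0.4766189 ,  0.94684997, -0.33238275,  1.4320659 ,  0.36892359,
        0.82448067, -1.03063979]), 'qvel': array([-0.00063768, -0.00212471,  0.00047873, -0.0004678 ,  0.00077783,
       -0.00324072, -0.00063727]), 'tau': array([-2.53871585e-03, -1.00434501e+02, -5.54996654e+00, -1.98952299e+01,
        1.47002883e-02,  2.10152168e-03, -1.22071260e-04]), 'tcp_pos': array([0.52036325, 0.33956564, 0.07004003]), 'orientation': array([-3.14148282e+00,  2.63010624e-05,  1.47251041e+00]), 'force': array([-0.36710427,  0.19985059,  0.20124319]), 'torque': array([-0.02244487, -0.03882264,  0.02878907]), 'grip_force': 0.0, 'finger_gap': 0.00013952467339622135}
```

View pics/c.png

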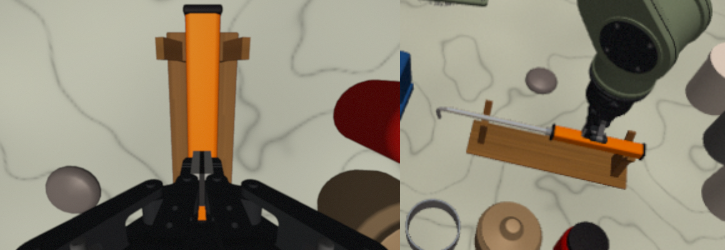

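Run:
```python
from h import *
s=dict(np.load('/tmp/wrist.npz'))
for u,v in [(325,60),(325,150),(325,220),(316,248),(335,248),(312,260),(325,262),(320,300),(322,340),(300,300)]:
    print(u,v,s['img'][v,u],s['depth'][v,u],world(s,[u,v]).round(4))
a=cv2.resize(s['img'][200:400,200:450],(750,600));cv2.imwrite('pics/c2.png',a[:,:,::-1])
```

```text
325 60 [220 127  28] 0.13691165 [[0.53   0.4292 0.0993]]
325 150 [222 125  27] 0.14745744 [[0.5264 0.3918 0.0992]]
325 220 [221 120  16] 0.15742742 [[0.5232 0.3581 0.0986]]
316 248 [65 63 62] 0.14252853 [[0.5185 0.3517 0.116 ]]
335 248 [65 64 63] 0.14325166 [[0.5268 0.3506 0.1154]]
312 260 [66 63 61] 0.13077812 [[0.5171 0.3521 0.1282]]
325 262 [17 19 12] 0.130076 [[0.5223 0.3512 0.129 ]]
320 300 [48 46 46] 0.1198143 [[0.5195 0.3427 0.1422]]
322 340 [220 110   1] 0.1744417 [[0.5151 0.2912 0.1003]]
300 300 [13 17 14] 0.10128785 [[0.5146 0.3538 0.1585]]
```

View pics/c2.png

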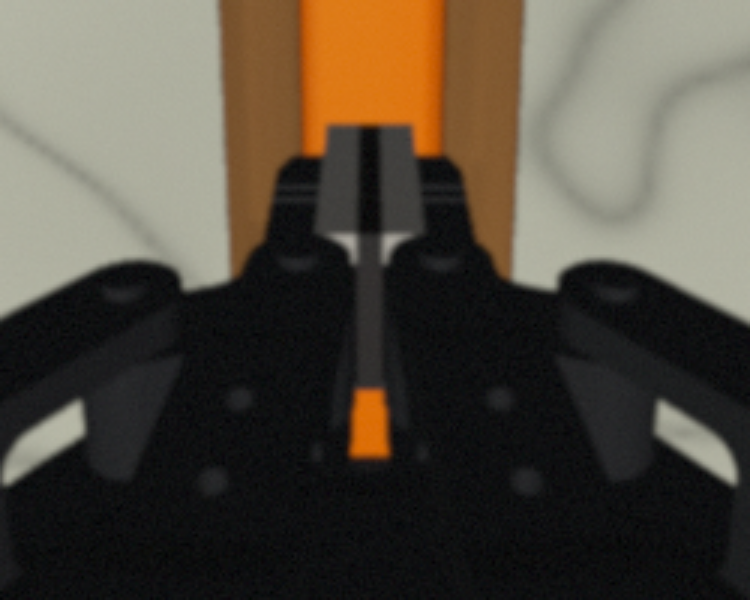

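The shut fingertips sit at about z 0.11, over the orange handle at crop (370,150), although the reported TCP height is 0.070. I'll open, lift, close again and measure where the tips really are.

```bash
python3 -m jog '[[0,0,0,0],[0,0,0,0],[0,0,0,0],[0,0,0,0],[0,0,0,0],[0,0,0,0],[0,0,0,0],[0,0,30,0],[0,0,30,0],[0,0,20,0],[0,0,20,0],[0,0,0,0]]' 1
python3 -m jog '[[0,0,0,0],[0,0,0,0],[0,0,0,0],[0,0,0,0],[0,0,0,0],[0,0,0,0],[0,0,0,0],[0,0,0,0]]' -1
python3 - <<'E'
from h import *
s=snap('wrist');o=r.get_obs();print(o['tcp_pos'],o['finger_gap'])
R=cv2.Rodrigues(np.array(s['rvec']))[0];print('cam',-R.T@np.array(s['tvec']).ravel(),R[2])
uv,P,C=cloud(s);k=(abs(P[:,0]-o['tcp_pos'][0])<.03)&(abs(P[:,1]-o['tcp_pos'][1])<.03)&(P[:,2]>.115)
print(np.percentile(P[k][:,2],[0,.5,2,10,50]))
for v in range(200,400,10): print(v,s['img'][v,314],world(s,[314,v]).round(4).ravel())
for n in('scene','top'):
    s=snap(n);uv,P,C=cloud(s);k=(abs(P[:,0]-o['tcp_pos'][0])<.06)&(abs(P[:,1]-o['tcp_pos'][1])<.05)&(C.max(1)<90)&(P[:,2]>.11);print(n,np.percentile(P[k][:,2],[0,1,5,50]))
E
```

```text
time: 5.63
tcp_pos: [0.5214, 0.3405, 0.1738]
orientation: [3.138, -0.003, 1.472]
force: [0.8, 0.1, 0.4]
finger_gap: 0.0852
grip_force: 0.0
time: 6.3
tcp_pos: [0.5204, 0.3396, 0.17]
orientation: [-3.141, 0.0, 1.473]
force: [-0.5, 0.4, -0.8]
finger_gap: 0.0
grip_force: 0.0
[0.52036316 0.33959303 0.17002034] 0.00019155640738500006
cam [0.52729411 0.41072035 0.34710092] [-0.02751638 -0.27609125 -0.96073746]
[0.20737309 0.21222474 0.21894738 0.24290122 0.27489196]
200 [225 127  24] [0.5134 0.3408 0.1004]
210 [225 126  21] [0.5124 0.3321 0.0988]
220 [225 126  23] [0.5116 0.324  0.1   ]
230 [225 123  17] [0.5107 0.3158 0.1008]
240 [210 114  33] [0.5097 0.3064 0.0991]
250 [67 66 64] [0.5177 0.352  0.2185]
260 [67 67 65] [0.5179 0.3517 0.2274]
270 [68 66 63] [0.5181 0.3518 0.2361]
280 [154 150 143] [0.5182 0.3507 0.2415]
290 [16 16 16] [0.5186 0.3528 0.2517]
300 [12 16 17] [0.5188 0.3527 0.2573]
310 [18 19 20] [0.5184 0.3488 0.2569]
320 [23 25 26] [0.5175 0.342  0.2527]
330 [28 29 30] [0.5172 0.3386 0.2532]
340 [23 26 26] [0.5167 0.3342 0.2527]
350 [ 9 11  9] [0.5167 0.3334 0.2566]
360 [14 12 14] [0.5192 0.3508 0.2804]
370 [18 19 19] [0.5195 0.3524 0.2852]
380 [14 17 15] [0.5194 0.3515 0.2872]
390 [8 8 8] [0.5195 0.3512 0.2896]
scene [0.20645948 0.25248008 0.29894523 0.47993039]
top [0.5458191  0.54887355 0.55265886 0.57155507]
```

The scene and wrist cameras agree: the true fingertips are about 39 mm above the reported TCP. So I grasp at a reported z of about 0.032.

```bash
python3 -m jog '[[0,0,0,0],[0,0,0,0],[0,0,0,0],[0,0,0,0],[0,0,0,0],[0,0,0,0],[0,0,-30,0],[0,0,-30,0],[0,0,-30,0],[0,0,-20,0],[0,0,-14,0],[0,0,-14,0],[0,0,0,0],[0,0,0,0]]' 1 && python3 -m jog '[[0,0,0,0],[0,0,0,0],[0,0,0,0],[0,0,0,0],[0,0,0,0],[0,0,0,0],[0,0,0,0],[0,0,0,0],[0,0,0,0],[0,0,0,0]]' -1 90
```

```text
time: 7.62
tcp_pos: [0.5202, 0.3395, 0.032]
orientation: [-3.141, 0.0, 1.473]
force: [0.4, -0.1, 0.3]
finger_gap: 0.0852
grip_force: 0.0
time: 8.45
tcp_pos: [0.5205, 0.3396, 0.0326]
orientation: [3.141, -0.0, 1.472]
force: [-1.1, -1.2, 5.9]
finger_gap: 0.0227
grip_force: 88.0
```

```bash
python3 -m jog '[[0,0,10,0],[0,0,30,0],[0,0,35,0],[0,0,35,0],[0,0,35,0],[0,0,35,0],[0,0,25,0],[6,-20,0,0],[6,-35,0,0],[6,-35,0,0],[6,-35,0,0],[6,-35,0,0],[6,-35,0,0],[6,-25,0,0],[6,-13,0,0],[0,0,0,0],[0,0,0,0]]'
cat > hk.py <<'E'
from h import *
import sys
s=snap('top');o=r.get_obs();T=o['tcp_pos'];print('t',o['time'],T,o['orientation'][2],o['force'].round(1),o['finger_gap'])
uv,P,C=cloud(s);hsv=cv2.cvtColor(s['img'],cv2.COLOR_RGB2HSV)[uv[:,1],uv[:,0]].astype(int)
d=np.array([-np.cos(o['orientation'][2]),-np.sin(o['orientation'][2])])
rel=P[:,:2]-T[:2]; a=rel@d; b=rel@np.array([-d[1],d[0]])
k=(a>.09)&(a<.33)&(abs(b)<.02)&(P[:,2]>.245)&(P[:,2]<.33)
p=P[k]; ak=a[k]; m=(ak>.1)&(ak<.25)
print('rod',k.sum(),'amax',np.percentile(ak,[98,100]),'z fit',np.polyfit(ak[m],p[m,2],1),'b fit',np.polyfit(ak[m],b[k][m],1))
yel=(hsv[:,0]>=17)&(hsv[:,0]<35)&(hsv[:,1]>140)&(hsv[:,2]>90)&(P[:,2]>.2)&(P[:,2]<.26)
i=np.zeros(s['depth'].shape,np.uint8); i[uv[yel,1],uv[yel,0]]=255
cs,h=cv2.findContours(i,cv2.RETR_CCOMP,cv2.CHAIN_APPROX_NONE)
for c,hh in zip(cs,h[0]):
    if len(c)>8:
        w=world(s,c[:,0],.238)[:,:2].astype(np.float32); print('hole' if hh[3]>=0 else 'outer',len(c),cv2.minEnclosingCircle(w))
save(s,sys.argv[1])
E
python3 hk.py t3.png
```

```text
time: 9.87
tcp_pos: [0.5683, 0.1062, 0.2375]
orientation: [-3.141, -0.0, 1.472]
force: [-0.4, 0.4, -1.6]
finger_gap: 0.0228
grip_force: 88.4
t 9.9167 [0.56805793 0.1072419  0.23748269] 1.4729742541498259 [-0.7  0.4 -1.4] 0.022837464366334412
rod 255 amax [0.28335708 0.28698858] z fit [-0.00307924  0.29894823] b fit [-0.00220669 -0.00030067]
outer 56 ((0.5346676707267761, -0.3643106520175934), 0.02686144970357418)
hole 37 ((0.5423131585121155, -0.36164364218711853), 0.015930399298667908)
```

```bash
python3 -m jog '[[0,-20,0,0],[0,-35,0,0],[0,-40,0,0],[0,-40,0,0],[1,-30,0,0],[0,-17,0,0],[0,-10,0,0],[0,0,0,0],[0,0,0,0]]'
python3 hk.py t4.png; python3 -c "
import cv2;a=cv2.imread('pics/t4.png');cv2.imwrite('pics/c4.png',cv2.resize(a[130:230,400:550],(750,500)))"
```

```text
time: 10.67
tcp_pos: [0.5694, -0.0838, 0.2372]
orientation: [-3.141, -0.001, 1.474]
force: [-0.1, 1.3, -2.1]
finger_gap: 0.0225
grip_force: 88.4
t 10.7167 [ 0.56947022 -0.08331977  0.23720901] 1.4747882620830797 [-0.9  0.5 -1.7] 0.02265008755174474Traceback (most recent call last):
  File "hk.py", line 9, in <module>
    print('rod',k.sum(),'amax',np.percentile(ak,[98,100]),'z fit',np.polyfit(ak[m],p[m,2],1),'b fit',np.polyfit(ak[m],b[k][m],1))
                                                                  ~~~~~~~~~~^^^^^^^^^^^^^^^^
    raise TypeError("expected non-empty vector for x")
TypeError: expected non-empty vector for x
[ WARN:0@0.006] global loadsave.cpp:275 findDecoder imread_('pics/t4.png'): can't open/read file: check file path/integrity
Traceback (most recent call last):
TypeError: 'NoneType' object is not subscriptable
```

Run:
```python
from h import *
t=snap('top');s=snap('scene');w=snap('wrist')
for n,x in zip('tsw',(t,s,w)): np.savez('/tmp/4'+n,**x)
a=np.hstack([cv2.resize(t['img'][130:230,420:540],(360,300)),cv2.resize(s['img'][110:230,80:240],(400,300))])
b=np.hstack([cv2.resize(t['img'],(360,225)),cv2.resize(s['img'],(400,225))])
cv2.imwrite('pics/c4.png',np.vstack([a,b])[:,:,::-1]);print(r.get_obs()['tcp_pos'])
```

```text
[ 0.56949511 -0.08390387  0.23717836]
```

View pics/c4.png

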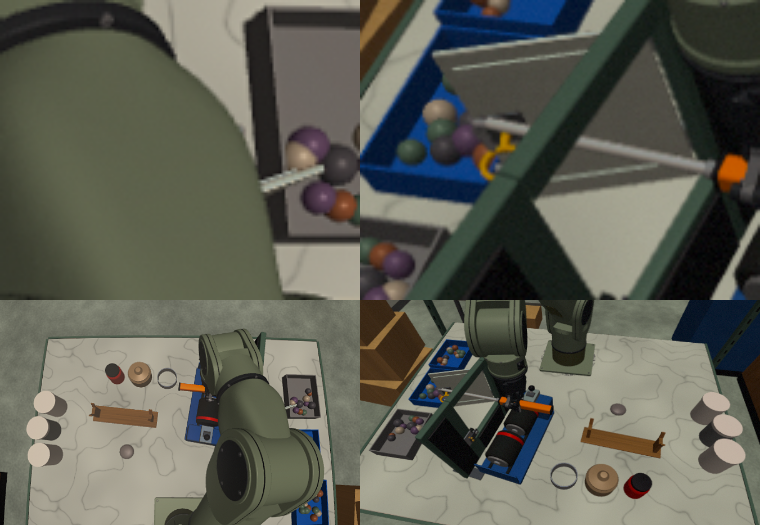

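The top camera is blocked by the arm. In the scene crop the rod ends at about (126,159) full-frame, above the ring at about (135,175). I'll check it with depth.

```bash
cat > hs.py <<'E'
from h import *
def meas(s,o):
    T=o['tcp_pos'];yw=o['orientation'][2];d=np.array([-np.cos(yw),-np.sin(yw)])
    uv,P,C=cloud(s);hsv=cv2.cvtColor(s['img'],cv2.COLOR_RGB2HSV)[uv[:,1],uv[:,0]].astype(int)
    rel=P[:,:2]-T[:2]; a=rel@d; b=rel@np.array([-d[1],d[0]]); zr=T[2]+.0565
    k=(a>.07)&(a<.3)&(abs(b)<.015)&(P[:,2]>zr-.012)&(P[:,2]<zr+.016)&(hsv[:,1]<110)
    if k.sum()>10: print('rod',k.sum(),'amax',np.percentile(a[k],[95,99,100]).round(4),'b',np.polyfit(a[k],b[k],1).round(4),'z',np.polyfit(a[k],P[k,2],1).round(4))
    yel=(hsv[:,0]>=17)&(hsv[:,0]<35)&(hsv[:,1]>140)&(hsv[:,2]>90)&(P[:,2]>.2)&(P[:,2]<.26)&(P[:,1]<-.1)
    p=P[yel]
    if len(p): print('yellow',len(p),'bbox',p.min(0).round(4),p.max(0).round(4))
    print('TCP',T.round(4),'yaw',yw.round(4),'pred hook',(T[:2]+.277*d).round(4),'t',o['time'],'F',o['force'].round(1),o['finger_gap'].round(4))
if __name__=='__main__': 
    s=snap('scene'); meas(s,r.get_obs()); save(s,'last.png')
E
python3 hs.py
```

```text
rod 359 amax [0.2651 0.2768 0.2801] b [-0.002   0.0015] z [-0.0092  0.2969]
yellow 81 bbox [ 0.5067 -0.3886  0.209 ] [ 0.5606 -0.3555  0.2569]Traceback (most recent call last):
  File "hs.py", line 13, in <module>
    s=snap('scene'); meas(s,r.get_obs()); save(s,'last.png')
                     ~~~~^^^^^^^^^^^^^^^
  File "hs.py", line 11, in meas
    print('TCP',T.round(4),'yaw',yw.round(4),'pred hook',(T[:2]+.277*d).round(4),'t',o['time'],'F',o['force'].round(1),o['finger_gap'].round(4))
                                                                                                                       ^^^^^^^^^^^^^^^^^^^^^
AttributeError: 'float' object has no attribute 'round'
```

```bash
sed -i "s/o\['finger_gap'\].round(4)/o['finger_gap'],o['torque']/" hs.py; python3 -m jog '[[0,0,-5,0],[0,0,-5,0],[0,0,-4,0],[0,0,-4,0],[0,0,0,0]]'; python3 -m jog '[[0,0,-4,0],[0,0,-4,0],[0,0,-4,0],[0,0,-4,0],[0,0,-2,0],[0,0,0,0]]'; python3 hs.py; python3 -c "
import cv2;a=cv2.imread('pics/last.png');cv2.imwrite('pics/c5.png',cv2.resize(a[130:210,90:200],(770,560),interpolation=cv2.INTER_CUBIC))"
```

```text
time: 11.33
tcp_pos: [0.569, -0.0854, 0.2181]
orientation: [-3.14, -0.0, 1.473]
force: [0.2, -0.6, -1.6]
finger_gap: 0.0227
grip_force: 88.4
time: 11.83
tcp_pos: [0.5692, -0.0854, 0.2006]
orientation: [-3.141, -0.0, 1.473]
force: [-1.1, -0.1, -1.7]
finger_gap: 0.0226
grip_force: 88.4
rod 333 amax [0.2676 0.2766 0.2781] b [ 0.0074 -0.0007] z [-0.0152  0.2614]
yellow 57 bbox [ 0.5032 -0.3784  0.2318] [ 0.5591 -0.3593  0.2454]
TCP [ 0.5693 -0.0854  0.2009] yaw 1.4726 pred hook [ 0.5422 -0.3611] t 11.8833 F [-0.2 -0.6 -1.8] 0.022945570428444053 [ 0.07056118 -0.06696069 -0.01191003]
```

View pics/c5.png

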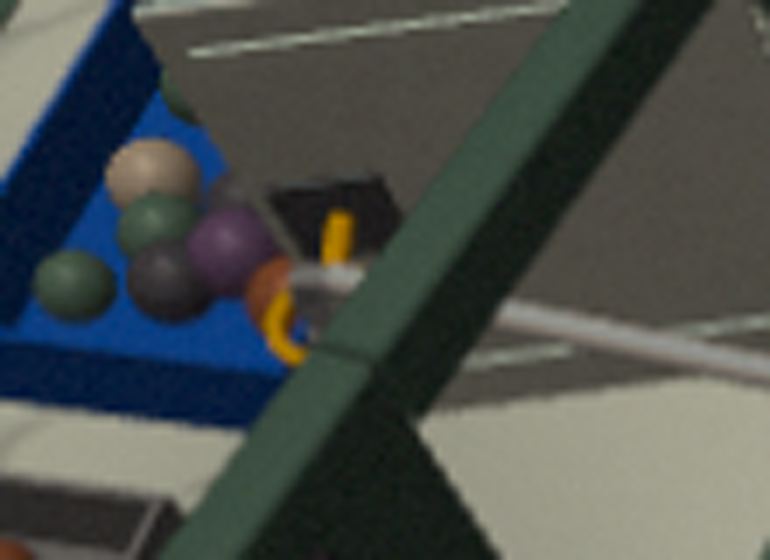

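The hook sits in the ring: rod end at crop (320,275), ring bar at (285,320) around it. No contact force shows. Now I pull along the arc.

```bash
python3 -m jog '[[2.6,1.9,0,0],[2.6,1.9,0,0],[2.6,1.9,0,0],[2.6,2,0,0],[2.5,2,0,0],[2.5,2.1,0,0],[2.5,2.1,0,0],[2.4,2.2,0,0],[2.4,2.2,0,0],[2.4,2.2,0,0]]';python3 -m jog '[[2.3,2.3,0,0],[2.3,2.3,0,0],[2.2,2.4,0,0],[2.2,2.4,0,0],[2.1,2.5,0,0],[2.1,2.5,0,0],[2,2.6,0,0],[2,2.6,0,0],[1.9,2.7,0,0],[1.9,2.7,0,0]]'; python3 hs.py
```

```text
time: 12.72
tcp_pos: [0.5947, -0.0646, 0.201]
orientation: [-3.141, -0.0, 1.473]
force: [-1.7, 0.0, -1.8]
finger_gap: 0.0227
grip_force: 88.4
time: 13.55
tcp_pos: [0.6156, -0.0396, 0.201]
orientation: [-3.141, -0.0, 1.473]
force: [-2.3, 0.1, -1.6]
finger_gap: 0.023
grip_force: 88.4
rod 433 amax [0.2484 0.2577 0.2605] b [-0.0054 -0.0006] z [-0.0043  0.2612]
yellow 7 bbox [ 0.5651 -0.3106  0.2336] [ 0.584  -0.3044  0.2379]
TCP [ 0.6159 -0.039   0.201 ] yaw 1.4732 pred hook [ 0.5889 -0.3146] t 13.6 F [-0.7  0.8 -1.3] 0.022781236953112287 [ 0.13989296  0.21074663 -0.25499935]
```

```bash
python3 -m jog '[[1.5,2.8,0,0],[1.5,2.8,0,0],[1.5,2.8,0,0],[1.4,2.9,0,0],[1.4,2.9,0,0],[1.3,2.9,0,0],[1.3,2.9,0,0],[1.2,3,0,0],[1.2,3,0,0],[1.1,3,0,0]]';python3 -m jog '[[1,3,0,0],[1,3.1,0,0],[0.9,3.1,0,0],[0.8,3.1,0,0],[0.8,3.1,0,0],[0.7,3.2,0,0],[0.6,3.2,0,0],[0.6,3.2,0,0],[0.5,3.2,0,0],[0.4,3.2,0,0]]'; python3 hs.py
```

```text
time: 14.43
tcp_pos: [0.629, -0.0106, 0.2011]
orientation: [-3.142, 0.0, 1.473]
force: [0.3, -0.5, -1.7]
finger_gap: 0.0228
grip_force: 88.4
time: 15.27
tcp_pos: [0.6362, 0.0208, 0.2011]
orientation: [-3.142, -0.0, 1.473]
force: [0.7, -1.0, -2.0]
finger_gap: 0.0228
grip_force: 88.4
rod 511 amax [0.2668 0.2782 0.2834] b [-0.0009 -0.0002] z [-0.0116  0.2623]
yellow 134 bbox [ 0.5804 -0.3035  0.2055] [ 0.6221 -0.2469  0.2397]
TCP [0.6362 0.0216 0.2011] yaw 1.4733 pred hook [ 0.6093 -0.2541] t 15.3167 F [-0.2  1.5 -1.4] 0.023132558793921294 [ 0.04636728  0.03743029 -0.04391083]
```

```bash
python3 -m jog '[[0.2,2.4,0,0],[0.2,2.4,0,0],[0.2,2.4,0,0],[0.1,2.4,0,0],[0.1,2.4,0,0],[0,2.4,0,0],[0,2.4,0,0],[0,2.4,0,0],[0,2.4,0,0],[0,2.4,0,0]]'; python3 -m jog '[[0,1.5,0,0],[0,1.5,0,0],[0,1.5,0,0],[0,1.5,0,0]]';python3 hs.py
```

```text
time: 16.15
tcp_pos: [0.637, 0.0447, 0.2011]
orientation: [-3.142, -0.0, 1.473]
force: [-0.0, -1.7, -1.3]
finger_gap: 0.023
grip_force: 88.4
time: 16.48
tcp_pos: [0.6369, 0.0505, 0.2011]
orientation: [-3.141, 0.0, 1.472]
force: [-0.6, -1.5, -2.2]
finger_gap: 0.0227
grip_force: 88.4
rod 524 amax [0.2661 0.2786 0.2852] b [ 0.0015 -0.0005] z [-0.0089  0.2618]
yellow 164 bbox [ 0.5751 -0.2764  0.2018] [ 0.6256 -0.2175  0.2397]
TCP [0.6369 0.0509 0.2011] yaw 1.4728 pred hook [ 0.6098 -0.2248] t 16.5333 F [ 0.1 -0.4 -2.4] 0.02313000479819553 [-0.00675987 -0.01634074 -0.00993795]
```

```bash
for i in 1; do python3 -m jog '[[0,1,0,0],[0,1,0,0],[0,1,0,0]]'|grep -E 'tcp|force:'; python3 -m jog '[[0,1,0,0],[0,1,0,0],[0,1,0,0]]'|grep -E 'tcp|force:'; python3 -m jog '[[0,1,0,0],[0,1,0,0],[0,0,0,0]]'|grep -E 'tcp|force:'; done
```

```text
tcp_pos: [0.6369, 0.0535, 0.2011]
force: [0.0, -0.6, -1.9]
grip_force: 88.4
tcp_pos: [0.6369, 0.0566, 0.2011]
force: [-0.3, -0.6, -2.9]
grip_force: 88.4
tcp_pos: [0.6369, 0.0588, 0.2011]
force: [-1.0, -0.7, -2.4]
grip_force: 88.4
```

```bash
python3 -m jog '[[-0.2,1,0,0],[-0.2,1,0,0],[-0.2,1,0,0]]'|grep -E 'tcp|force:'; python3 -m jog '[[0,1,0,0],[0,1,0,0],[0,0,0,0]]'|grep -E 'tcp|force:'; python3 -m jog '[[0,0,0,0]]'|grep -E 'force:';python3 hs.py
```

```text
tcp_pos: [0.6364, 0.0616, 0.2011]
force: [0.5, -1.7, -2.7]
grip_force: 88.4
tcp_pos: [0.6363, 0.0625, 0.2009]
force: [-0.4, -6.7, -2.4]
grip_force: 88.3
force: [-0.5, -6.3, -2.9]
grip_force: 88.3
rod 523 amax [0.266  0.2784 0.2838] b [ 0.0026 -0.0006] z [-0.0088  0.2617]
yellow 154 bbox [ 0.5876 -0.2638  0.2015] [ 0.6268 -0.207   0.2577]
TCP [0.6363 0.0624 0.2009] yaw 1.4718 pred hook [ 0.609  -0.2132] t 17.9167 F [-0.1 -6.2 -2.4] 0.02307174618029262 [-1.16416300e+00  4.46277487e-05  1.51785969e-01]
```

```bash
python3 -m jog '[[0,0.7,0,0],[0,0.7,0,0],[0,0,0,0]]'|grep -E 'tcp|force:'
```

```text
tcp_pos: [0.6363, 0.0635, 0.2008]
force: [-1.1, -7.8, -2.6]
grip_force: 88.3
```

```bash
python3 -m jog '[[0,0.7,0,0],[0,0.7,0,0],[0,0,0,0]]'|grep -E 'tcp|force:'
```

```text
tcp_pos: [0.6363, 0.065, 0.2009]
force: [-0.6, -7.8, -3.2]
grip_force: 88.3
```

```bash
python3 -m jog '[[0,0.7,0,0],[0,0.7,0,0],[0,0,0,0]]'|grep -E 'tcp|force:'
```

```text
tcp_pos: [0.6362, 0.0668, 0.2009]
force: [-0.9, -5.4, -2.8]
grip_force: 88.3
```

```bash
python3 -m jog '[[0,0.7,0,0],[0,0.7,0,0],[0,0,0,0]]'|grep -E 'tcp|force:'
```

```text
tcp_pos: [0.6363, 0.0693, 0.201]
force: [-0.4, 0.4, -2.5]
grip_force: 88.4
```

```bash
python3 -m jog '[[0,0.7,0,0],[0,0.7,0,0],[0,0,0,0]]'|grep -E 'tcp|force:'
```

```text
tcp_pos: [0.6364, 0.0708, 0.2011]
force: [-0.1, -0.2, -2.3]
grip_force: 88.4
```

```bash
python3 -m jog '[[0,0,0,0],[0,0,0,0],[0,0,0,0],[0,0,0,0]]'|grep -E 'tcp|force:'; python3 hs.py
```

```text
tcp_pos: [0.6363, 0.0705, 0.2011]
force: [-0.9, 0.1, -1.5]
grip_force: 88.4
rod 525 amax [0.2667 0.2787 0.2828] b [ 0.0011 -0.0006] z [-0.0109  0.2621]
yellow 161 bbox [ 0.5869 -0.2574  0.2009] [ 0.6257 -0.1982  0.2563]
TCP [0.6364 0.0705 0.2011] yaw 1.4726 pred hook [ 0.6092 -0.2051] t 19.55 F [ 0.  -0.5 -1.4] 0.02292514256029609 [0.12375174 0.00913438 0.03130358]
```

```bash
python3 -m jog '[[0,-2,0,0],[-0.5,-2,0,0],[-0.5,-2,0,0],[0,-2,0,0],[0,-1,0,0],[0,0,0,0]]'|grep -E 'tcp|force:'; python3 -m jog '[[0,0,3,0],[0,0,4,0],[0,0,4,0]]'|grep -E 'tcp|force:';python3 hs.py
```

```text
tcp_pos: [0.6354, 0.0611, 0.2011]
force: [-0.1, 0.2, -1.5]
grip_force: 88.4
tcp_pos: [0.6354, 0.0617, 0.2126]
force: [0.1, -0.2, -2.1]
grip_force: 88.4
rod 532 amax [0.2671 0.2787 0.2851] b [ 0.0008 -0.0008] z [-0.0099  0.2734]
yellow 137 bbox [ 0.5881 -0.2573  0.201 ] [ 0.6262 -0.1987  0.2566]
TCP [0.6357 0.0617 0.2134] yaw 1.4726 pred hook [ 0.6085 -0.214 ] t 20.35 F [-0.6 -0.3  0. ] 0.022842198059903774 [ 0.10493686 -0.02731368 -0.02897611]
```

```bash
python3 -m jog '[[0,0,4,0],[0,0,4,0],[0,0,4,0],[0,0,5,0],[0,0,6,0],[0,0,6,0],[0,0,6,0],[0,0,6,0],[0,0,0,0]]'|grep -E 'tcp|force:';python3 hs.py
```

```text
tcp_pos: [0.6357, 0.0616, 0.2544]
force: [0.4, 0.6, -1.2]
grip_force: 88.4
rod 578 amax [0.2652 0.2772 0.2809] b [ 0.001  -0.0003] z [-0.0106  0.3153]
yellow 177 bbox [ 0.5868 -0.2573  0.2011] [ 0.6263 -0.1979  0.2408]
TCP [0.6355 0.0615 0.2536] yaw 1.4725 pred hook [ 0.6084 -0.2141] t 21.15 F [ 0.3 -0.4 -3.3] 0.02263624388678069 [ 0.10856936  0.04799883 -0.0265734 ]
```

```bash
python3 -m jog '[[-5,15,0,0],[-14,34,0,0],[-14,34,0,0],[-14,34,0,0],[-14,34,0,0],[-14,34,0,0],[-14,34,0,0],[-13,29,0,0],[-9,20,0,0],[-4,10,0,0],[0,0,-20,0],[0,0,-35,0],[0,0,-35,0],[0,0,-35,0],[0,0,-20,0],[0,0,0,0],[0,0,0,0]]'
python3 - <<'E'
from h import *
from hs import meas
s=snap('top');o=r.get_obs();T=o['tcp_pos'];save(s,'back.png');print(T,o['orientation'])
uv,P,C=cloud(s);yw=o['orientation'][2];d=np.array([-np.cos(yw),-np.sin(yw)]);rel=P[:,:2]-T[:2];a=rel@d;b=rel@np.array([-d[1],d[0]])
k=(a>.1)&(a<.32)&(abs(b)<.012)&(P[:,2]>.13)&(P[:,2]<.2)
print(k.sum(),np.percentile(a[k],[98,100]),np.polyfit(a[k],b[k],1),np.polyfit(a[k],P[k,2],1))
E
```

```text
time: 22.57
tcp_pos: [0.5205, 0.339, 0.1081]
orientation: [-3.141, 0.001, 1.472]
force: [-0.1, 0.4, -0.8]
finger_gap: 0.0229
grip_force: 88.4
[0.52099303 0.33954745 0.10926314] [ 3.14076768e+00 -7.87771421e-04  1.47208875e+00]
291 [0.28350989 0.2880949 ] [-0.00389808 -0.00043638] [-0.03300407  0.1749906 ]
```

```bash
python3 -m jog '[[0,0,-15,0],[0,0,-20,0],[0,0,-15,0],[0,0,-10,0],[0,0,-6,0],[0,0,-4,0],[0,0,-3,0],[0,0,-2,0],[0,0,0,0],[0,0,0,0]]'
```

```text
time: 23.45
tcp_pos: [0.5205, 0.3396, 0.0335]
orientation: [3.141, -0.0, 1.473]
force: [0.4, 0.2, -1.0]
finger_gap: 0.0229
grip_force: 88.5
```

```bash
python3 -m jog '[[0,0,-1,0],[0,0,0,0],[0,0,0,0]]' && python3 -m jog '[[0,0,0,0],[0,0,0,0],[0,0,0,0],[0,0,0,0],[0,0,0,0],[0,0,0,0],[0,0,0,0],[0,0,0,0],[0,0,0,0],[0,0,20,0],[0,0,30,0],[0,0,35,0],[0,0,35,0],[0,0,35,0],[-20,-20,35,0],[-30,-25,20,0],[-30,-25,0,0],[-30,-25,0,0],[0,0,0,0]]' 1
python3 - <<'E'
from h import *
s=snap('top');t=snap('scene');save(s,'e.png')
a=np.vstack([cv2.resize(x['img'],(480,300)) for x in(s,t)]);cv2.imwrite('pics/end.png',a[:,:,::-1])
for x in (s,t):
    uv,P,C=cloud(x);hsv=cv2.cvtColor(x['img'],cv2.COLOR_RGB2HSV)[uv[:,1],uv[:,0]].astype(int)
    k=(hsv[:,0]<17)&(hsv[:,1]>200)&(hsv[:,2]>120)&(P[:,2]>.08)&(P[:,2]<.115);p=P[k];print(k.sum(),cv2.minAreaRect(p[:,:2].astype(np.float32)),np.median(p[:,2]))
    k=(hsv[:,0]>=17)&(hsv[:,0]<35)&(hsv[:,1]>140)&(hsv[:,2]>90)&(P[:,2]>.22)&(P[:,2]<.26)&(P[:,1]<-.1);p=P[k];print(p.min(0),p.max(0)) if len(p) else 0
E
```

```text
time: 23.7
tcp_pos: [0.5206, 0.3396, 0.0326]
orientation: [3.141, -0.001, 1.472]
force: [-0.1, -0.6, 6.6]
finger_gap: 0.0226
grip_force: 89.4
time: 25.28
tcp_pos: [0.4078, 0.242, 0.2385]
orientation: [-3.139, 0.006, 1.473]
force: [-0.1, 0.5, 0.6]
finger_gap: 0.0855
grip_force: 0.0
7 ((0.5078649520874023, 0.2837905287742615), (0.005853374022990465, 0.005686040967702866), 0.35559889674186707) 0.1014539571199995
[ 0.58946045 -0.25855257  0.23321661] [ 0.62569272 -0.20154482  0.24176049]
681 ((0.6328060626983643, 0.356941819190979), (0.16172364354133606, 0.24324363470077515), 85.93807220458984) 0.09936697914981862
[ 0.5868494  -0.25624707  0.22787264] [ 0.62622126 -0.1978909   0.2397105 ]
```

View pics/end.png

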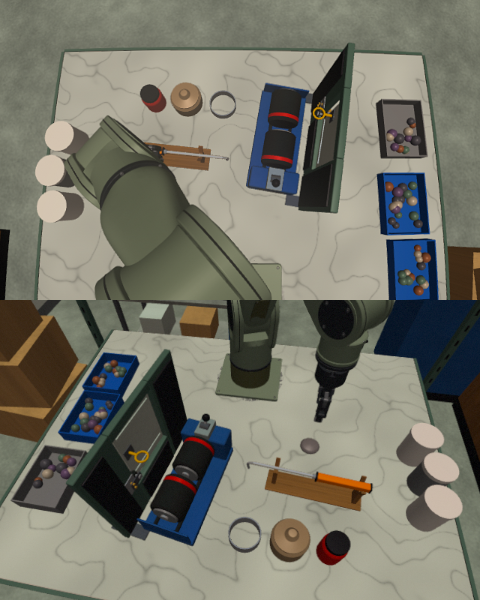

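The picture shows the pole in both forks, running from (250,465) to (370,488), and the shutter shut with its eye at (140,457). The arm is clear of everything, so I'm handing in.

```bash
python3 -m jog '[[0,0,0,0],[0,0,0,0],[0,0,0,0]]'; python3 -c "
from rig import r
print(r.job_done())"
```

```text
time: 25.63
tcp_pos: [0.4138, 0.2478, 0.2382]
orientation: [-3.141, -0.0, 1.473]
force: [0.3, 0.1, -0.7]
finger_gap: 0.0851
grip_force: 0.0
the job is handed in; nothing more can be done
None
```

The shutter snapped home in its catch, the pole is unhooked and back in both forks of its rest, and the job was handed in at about 26 s; the hand-in returned no verdict.

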